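# Tip the screen carton into its bay

### The arm

A 6-joint arm with a two-finger parallel gripper is mounted at the origin on the work surface. World frame = base frame: x ahead of the robot, y to its left, z up, the work surface at z = 0. Lengths are in m, angles in rad, forces in N, time in s.
With the tool pointing down it reaches from about 0.275 to 1 m from the base axis. Payload 8.4 kg.
Tool frame: the origin (TCP) lies midway between the tips of the shut fingers; the grasp point (between the pads) lies 19 mm behind it; z points along the fingers, y is the line along which they close (so a half turn about z gives the same grasp; the last joint's range is limited). The gripper opens to 85 mm and grips with 20 to 120 N. Pads are 22 mm wide; open, the fingers measure 114 mm over their backs; the gripper's body (76 mm by 85 mm) begins 54 mm behind the grasp point. The pads swing forward as they close: fully open they stand 13 mm farther back than shut.
Start: joints at [-1.248, 0.353, 1.633, -0, 1.155, -0.002], TCP at [0.199, -0.592, 0.231] pointing down, gripper open.
Joint ranges: [-2.63, 2.63], [-0.92, 2.1], [0.06, 2.66], [-1.3, 4.44], [0, 2.69], [-3.02, 3.02]. Speed limits (rad/s): [2.22, 2.22, 2.79, 3.14, 3.14, 3.14].

### API

Orientations are given as a unit quaternion [w, x, y, z].
In Python, from bench import status, eyes, r gives the robot as it stands. The module is installed in compiled form; this text tells all that it offers.
- The arm moves only by the tool apply_moves, never from a script. Its argument "steps" is a list of rows, each an object of numbers: "dx", "dy", "dz": the shift along the tool's x, y, z in m; "spin": the turn about the tool's z in rad. In form: [{"dx": .., "dy": .., "dz": .., "spin": ..}, ...]. A call has 1 to 8 rows; each row is the pose to reach, as a shift and turn from the pose commanded when the call began, along the tool's axes at that moment; what a row does not reach only later rows make up. A row lasts 1/8 s, in which the tool goes at most 62.5 mm and 10.7 degrees, less where a joint would pass 70% of its speed; a pose out of reach is approached as far as the arm can. A call with a gripper value outside its range is refused whole. "hand" is the gripper command: -1 is shut, 1 is fully open, values between are in proportion, set as the call begins (left out, the last holds). The fingers move at their own pace and stop on an object; the grip force is fixed at half the most. Time passes only in rows, so rows that repeat a pose let the fingers close. It gives the time, the measured TCP pose, the force, the opening and the grip force at its end, in the units of the state.
- status.get_state(): the state, without advancing time (a new reading comes with each control period).
- eyes.read_camera(name): name is "side" or "top" or "wrist"; returns the picture (384x512x3 uint8, red, green, blue); there is no depth.
- eyes.get_calibration(name): a dict with "fx", "fy", "cx", "cy" (pixels), "k1" (the pictures are not rectified: a ray, as slopes to the right and down, at radius r is drawn at 1 + k1 r^2 times it, then the intrinsics apply), "R" (3x3) and "t" (3): a world point X has camera coordinates R X + t. Camera axes: x right, y down, z forward; pixel columns grow to the right and rows downward; lengths in m; the calibration is good to about 2 mm. A picture is of the moment at which its call begins: read the wrist's pose just before it. get_calibration takes no time and is no camera call; for the wrist camera it gives the pose at the moment of the call.
- r.sign_off(): hands the job in; it is judged then, once.
The state is a dict: "t": time; "joints": joint angles; "joint_vel": joint speeds; "tau": joint torques, N m; "tool_pos": TCP position; "ee_rot": TCP orientation; "contact_force": force on the tool from outside, world axes, zero at the start; "wrist_torque": the same for the moment, N m; "opening": finger opening in m; "finger_force": force on a finger pad.
Only numpy, scipy, OpenCV 4.12 (cv2) and the standard library are available. Lean on these libraries where they do the work, as an engineer would, in place of code of your own. Each camera call takes 0.05 s, during which the arm holds its last target. There are 200 camera calls.

### The job

With your fingertips, push the round screw tin clear of the outlined bay in front of the taller carton, then push that carton over near its top so that it falls away from you and ends lying flat, label up, wholly inside the outline of that bay (nudge it straight if need be). Tip and slide only: do not pick anything up, and leave the smaller carton and the other things where they are.

Things in the scene. Friction and masses are not known exactly. Their poses are not given: they have to be found in the camera images.
- mat: Fixed blue silicone work mat, 430 (x) x 640 (y) x 3 mm thick, lying flat on the bench; origin at the centre of its underside. Its x axis points away from the robot, its y axis to the left. Two bays are printed on it side by side, each a white rectangular outline with its long side along the mat's x.
- bay_left (a point): Centre of the left printed bay, on the mat's top surface (3 mm above the bench); axes as the mat's. Inside its 4 mm wide white outline the bay measures 200 mm (x) by 120 mm (y). The line is flat print, nothing to bump over. The bays are 200 mm apart centre to centre; a 72 mm wide blank strip lies between their outlines.
- bay_right (a point): Centre of the right printed bay: same size, height and axes as the left one.
- screen_carton: The taller carton, plain rigid cardboard, 32 (x) x 85 (y) x 160 mm high, about 0.18 kg, standing loose on end, its middle about on the near end line of one bay (left or right), so tipped straight away from the robot it lands there. Origin: centre of its foot end; z up its height, x square to the broad faces, into the bay; y along its width. White label on the broad face towards the robot (-x).
- screen_carton_top (a point): Centre of the top end of the taller carton, 160 mm from its origin along its z. Pushed near here the carton tips over its foot edge without slipping and falls by itself beyond about 0.2 rad. Lying flat it is 32 mm high and slides when pushed at its sides or ends.
- battery_carton: The smaller carton, to be left standing: plain cardboard, 28 x 70 x 110 mm high, with a label as well, standing at the near end line of the other bay. Origin at the centre of its underside, axes as the taller one's.
- screw_tin: Round flat aluminium screw tin with lid, 50 mm across, 22 mm high, about 60 g, standing loose inside the bay that belongs to the taller carton, in its far half. Origin at the centre of its underside, z up. Slides easily when pushed.
- board_holder: Circuit-board holder, blue metal base 88 x 120 mm, 27 mm high, with a copper knob 86 mm from its middle on its +y side; loose, stands on the mat beyond and between the bays. Origin at the centre of its underside. Leave alone.
- dispenser: Round pump dispenser bottle, 60 mm across, 114 mm high, standing loose near the mat's near left corner. Origin at the centre of its underside. Leave alone.
- flux_syringe: Flux syringe lying in a small blue holder, about 130 mm long along its x, 30 mm wide, 30 mm high, loose on the right of the mat. Origin under the holder's middle. Leave alone.
Not all that is in view belongs to the job. What is shaped like the screw_tin but red is not meant.

How it is judged:
On the way, in this order (a step that is already met when the one before it is completed fails the run):
1. the screw tin stands outside the taller carton's bay while that carton still stands (angle between screen_carton's own z axis and vertical below 0.15 rad and angle between screw_tin's own z axis and vertical below 0.1 rad and height (world z) of screw_tin below 0.01 m and ((y of screen_carton in the frame of bay_left between -0.06 and 0.06 m and (y of screw_tin in the frame of bay_left above 0.083 m or y of screw_tin in the frame of bay_left below -0.083 m or x of screw_tin in the frame of bay_left above 0.123 m or x of screw_tin in the frame of bay_left below -0.123 m)) or (y of screen_carton in the frame of bay_right between -0.06 and 0.06 m and (y of screw_tin in the frame of bay_right above 0.083 m or y of screw_tin in the frame of bay_right below -0.083 m or x of screw_tin in the frame of bay_right above 0.123 m or x of screw_tin in the frame of bay_right below -0.123 m)))), for 0.2 s.
2. the taller carton has been tipped over away from the robot and lies flat, label up (angle between screen_carton's own z axis and vertical between 1.45 and 1.69 rad and angle between screen_carton's own x axis and vertical above 3 rad), for 0.2 s.
At the end, for the whole second after the job is handed in: Tall carton at rest on the mat, flat, label up, inside its bay: ends within 101 mm of the bay centre lengthways, middle of each end within 19 mm of its centre line. Tin flat, at rest, its centre over 83 mm sideways or 123 mm lengthways from that bay's centre (all of step 2 and ((y of screen_carton in the frame of bay_left between -0.019 and 0.019 m and y of screen_carton_top in the frame of bay_left between -0.019 and 0.019 m and x of screen_carton in the frame of bay_left above -0.101 m and x of screen_carton_top in the frame of bay_left below 0.101 m and (y of screw_tin in the frame of bay_left above 0.083 m or y of screw_tin in the frame of bay_left below -0.083 m or x of screw_tin in the frame of bay_left above 0.123 m or x of screw_tin in the frame of bay_left below -0.123 m)) or (y of screen_carton in the frame of bay_right between -0.019 and 0.019 m and y of screen_carton_top in the frame of bay_right between -0.019 and 0.019 m and x of screen_carton in the frame of bay_right above -0.101 m and x of screen_carton_top in the frame of bay_right below 0.101 m and (y of screw_tin in the frame of bay_right above 0.083 m or y of screw_tin in the frame of bay_right below -0.083 m or x of screw_tin in the frame of bay_right above 0.123 m or x of screw_tin in the frame of bay_right below -0.123 m))) and height (world z) of each of screen_carton, screen_carton_top below 0.024 m and linear speed of each of screen_carton, screw_tin below 0.02 m/s and angle between screw_tin's own z axis and vertical below 0.1 rad and height (world z) of screw_tin below 0.01 m); the robot touches nothing.
It fails at once if the tall carton is lifted, carried or rolled onto its narrow side (the middle of its foot end rises more than 30 mm) (height (world z) of screen_carton above 0.03 m).
It fails at once if the screw tin is lifted or tipped up (height (world z) of screw_tin above 0.014 m or angle between screw_tin's own z axis and vertical above 0.5 rad).
It fails at once if the small carton is knocked over or shifted by more than 15 mm (distance of battery_carton from where it was at the start of the episode above 0.015 m or angle between battery_carton's own z axis and vertical above 0.2 rad).
It fails at once if the dispenser, board holder or syringe is shifted by more than 15 mm (distance of any of dispenser, board_holder, flux_syringe from where it was at the start of the episode above 0.015 m).
It also fails if it takes over 67 s, if anything falls off the work surface, if the arm or the gripper's body presses on something with over 40 N, if the wrist force passes 120 N, or if a joint passes its speed limit or range.

## Working session

There is one attempt and no reset: what is moved stays moved. The work goes in short steps, Python scripts to look and compute and a tool call to move; the robot and the scene stay as the last step left them, time stands still between calls to the robot, and variables do not carry over. Pictures are saved under pics/ and viewed, at most 10 in all, crops included, and the job is handed in when it is done.

Besides the shell and the picture viewer there is one more tool, called after "Call:" by a JSON object that holds its "api" and its "payload", one argument or row to a line. apply_moves: Moves the arm, as the interface text tells. Its arguments: {"type":"object","properties":{"steps":{"type":"array","items":{"type":"object","properties":{"dx":{"type":"number"},"dy":{"type":"number"},"dz":{"type":"number"},"spin":{"type":"number"}}}},"hand":{"type":"number"}},"required":["steps"]}

```bash
mkdir -p pics; cat > h.py <<'E'
import numpy as np, cv2
from bench import status, eyes, r
def snap(n,f):
    c=eyes.get_calibration(n); im=np.array(eyes.read_camera(n)); cv2.imwrite('pics/'+f,im[:,:,::-1]); return im,c
def ray(c,u,v):
    K=np.array([[c['fx'],0,c['cx']],[0,c['fy'],c['cy']],[0,0,1.]])
    x,y=cv2.undistortPoints(np.array([[[u,v]]],float),K,np.array([c['k1'],0,0,0.]))[0,0]
    R=np.array(c['R']);t=np.array(c['t']); return -R.T@t, R.T@np.array([x,y,1.])
def onz(c,u,v,z):
    o,d=ray(c,u,v); return o+d*(z-o[2])/d[2]
def proj(c,X):
    X=np.array(X,float);p=np.array(c['R'])@X+np.array(c['t']);x,y=p[:2]/p[2];f=1+c['k1']*(x*x+y*y)
    return c['fx']*x*f+c['cx'],c['fy']*y*f+c['cy']
E
python3 - <<'E'
from h import *
a,c=snap('top','top0.png'); b,d=snap('side','side0.png')
cv2.imwrite('pics/both0.png',np.hstack([cv2.resize(a,(400,300)),cv2.resize(b,(400,300))])[:,:,::-1])
for k in(c,d): print({q:np.round(v,3).tolist() for q,v in k.items()}, -np.array(k['R']).T@k['t'])
s=status.get_state(); print(s)
E
```

```text
{'fx': 492.737, 'fy': 492.737, 'cx': 250.024, 'cy': 194.723, 'k1': -0.181, 'R': [[-0.005, -1.0, 0.0], [-0.983, 0.005, -0.186], [0.186, -0.001, -0.983]], 't': [0.063, 0.618, 1.39]} [0.34941385 0.061743   1.4805006 ]
{'fx': 412.445, 'fy': 412.445, 'cx': 256.174, 'cy': 189.891, 'k1': 0.038, 'R': [[-0.894, -0.449, 0.012], [-0.304, 0.585, -0.752], [0.33, -0.675, -0.659]], 't': [0.565, 0.24, 1.02]} [0.24068338 0.80211749 0.84685449]
{'t': 0.1, 'joints': array([-1.24839062e+00,  3.53598720e-01,  1.63405977e+00,  3.54527488e-05,
        1.15523251e+00, -2.41089635e-03]), 'joint_vel': array([-0.00233298, -0.00179059, -0.00270275,  0.00023174, -0.00032061,
        0.00076251]), 'tau': array([-4.20753886e-04, -6.06360984e+01, -3.42820609e+01,  2.00637970e-05,
        4.05062281e-03, -5.82359121e-06]), 'tool_pos': array([ 0.19932409, -0.59189976,  0.23062438]), 'ee_rot': array([-6.43465212e-04,  9.86841686e-01,  1.61688175e-01, -8.74175849e-05]), 'contact_force': array([-0.17152916, -0.24082091, -0.38358017]), 'wrist_torque': array([-0.05357   , -0.02821938, -0.00892686]), 'finger_force': 0.0, 'opening': 0.0855143342335432}
```

View pics/top0.png

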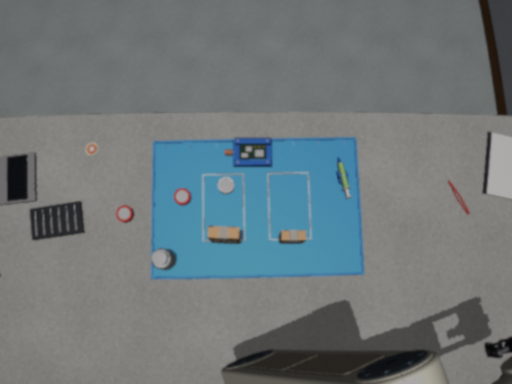

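View pics/side0.png

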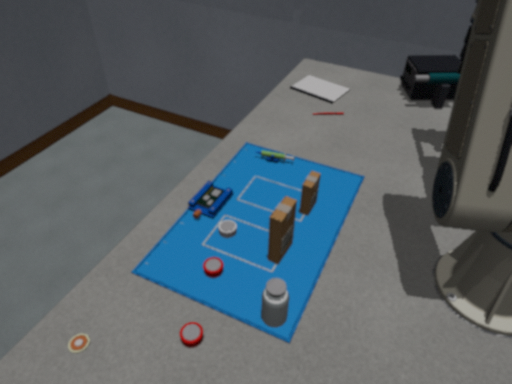

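The tin could be confused with these, in top-view pixels: silver round (226,185), red lids (182,196) and (125,214), a ring (91,149), and the dispenser (162,259). The silver one lies inside the left bay, so I choose that. The carton could be (224,233) or (293,236); I choose (224,233), which is the larger. Next I measure and check with a crop.

```bash
cat > m.py <<'E'
from h import *
from scipy import ndimage as N
def measure(im,c):
    hsv=cv2.cvtColor(im,cv2.COLOR_RGB2HSV); out={}
    blue=((hsv[...,0]>90)&(hsv[...,0]<115)&(hsv[...,1]>120)&(hsv[...,2]>90)).astype(np.uint8)
    blue=cv2.morphologyEx(blue,cv2.MORPH_OPEN,np.ones((3,3)))
    cs,_=cv2.findContours(blue,0,1); k=max(cs,key=cv2.contourArea)
    P=np.array([onz(c,u+0.,v+0.,.003)[:2] for u,v in k[:,0]])
    out['mat']=cv2.minAreaRect((P*1000).astype(np.float32))
    m=cv2.fillPoly(np.zeros(im.shape[:2],np.uint8),[k],1)
    lo=((hsv[...,1]<140)&(hsv[...,2]>120)&(m>0)).astype(np.uint8)
    br=((hsv[...,0]>5)&(hsv[...,0]<25)&(hsv[...,1]>90)&(hsv[...,2]>90)&(m>0)).astype(np.uint8)
    return out,m,lo,br,hsv
if __name__=='__main__':
    im,c=snap('top','t1.png')
    o,m,lo,br,hsv=measure(im,c); print(o)
    for n,k in (('lo',lo),('br',br)):
        num,lab,st,ce=cv2.connectedComponentsWithStats(k)
        for i in range(1,num):
            if st[i,4]>12: print(n,st[i],ce[i].round(1),onz(c,*ce[i],.003).round(4))
    crop=im[125:285,145:370]; a=cv2.resize(crop,None,fx=3.5,fy=3.5,interpolation=2)
    cv2.imwrite('pics/crop1.png',a[:,:,::-1])
E
python3 m.py
```

```text
{'mat': ((595.4036865234375, 41.67578125), (428.3302917480469, 635.9409790039062), 0.8833054900169373)}
lo [311 138  26   1  26] [323.5 138. ] [ 0.809  -0.1722  0.003 ]
lo [162 141  22   1  22] [172.5 141. ] [0.8016 0.3019 0.003 ]
lo [209 140  16   1  16] [216.5 140. ] [0.8035 0.1635 0.003 ]
lo [246 147   5   4  19] [248.1 148.6] [0.775  0.0648 0.003 ]
lo [223 148  11   9  62] [227.4 151.1] [0.7672 0.1293 0.003 ]
lo [255 150   8   6  46] [258.7 152.5] [0.7622 0.0321 0.003 ]
lo [242 153   6   4  20] [244.2 154.6] [0.7557 0.0768 0.003 ]
lo [153 154   1  22  22] [153.  164.5] [0.7261 0.361  0.003 ]
lo [339 161  14  39 221] [345. 181.] [ 0.6706 -0.2342  0.003 ]
lo [ 183  171  131  104 5878] [246.4 232.1] [0.5144 0.0712 0.003 ]
lo [172 186  20  21 296] [181.1 195.5] [0.6275 0.2705 0.003 ]
lo [152 212   1  38  38] [152.  230.5] [0.5199 0.3576 0.003 ]
lo [154 264  22   8  38] [166.6 268.8] [0.4045 0.3105 0.003 ]
lo [293 275  23   1  23] [304. 275.] [ 0.3845 -0.1001  0.003 ]
lo [331 274  19   1  19] [340. 274.] [ 0.3859 -0.2085  0.003 ]
lo [197 277  36   1  36] [214.5 277. ] [0.3802 0.1666 0.003 ]
lo [255 276  24   1  24] [266.5 276. ] [0.3826 0.0118 0.003 ]
br [226 151   5   3  15] [228. 152.] [0.7643 0.1273 0.003 ]
br [210 228   8  11  79] [213.2 232.6] [0.5131 0.1711 0.003 ]
br [229 229  10  11  95] [233.5 233.9] [0.5091 0.1099 0.003 ]
br [281 232   8   8  50] [284.9 235.4] [ 0.5037 -0.0447  0.003 ]
br [299 232   6   9  47] [301.5 235.8] [ 0.502  -0.0948  0.003 ]
```

View pics/crop1.png

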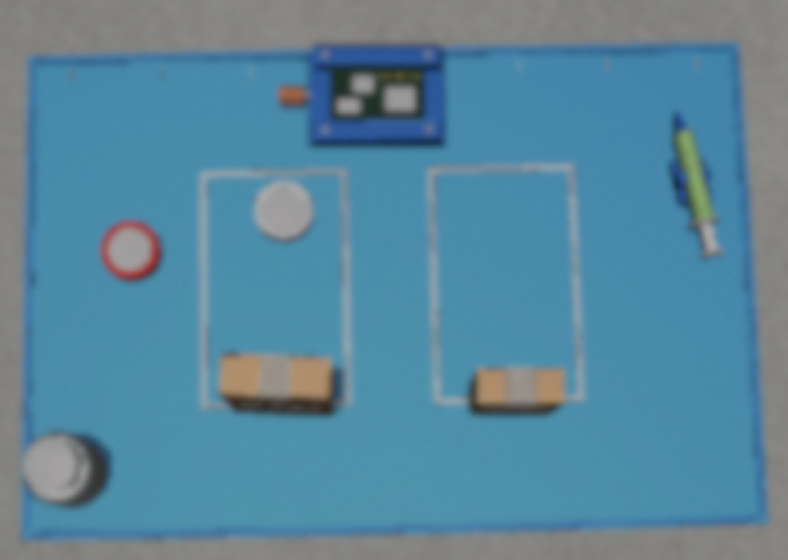

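```bash
python3 - <<'E'
from h import *
c=eyes.get_calibration('top'); d=eyes.get_calibration('side')
f=lambda x,y,z:onz(c,145+(x+.5)/3.5-.5,125+(y+.5)/3.5-.5,z).round(4)
L=[f(*p,.003) for p in((204,175),(346,171),(350,404),(206,407))]
Rr=[f(*p,.003) for p in((431,169),(573,167),(579,400),(438,402))]
for n,q in(('L',L),('R',Rr)): print(n,q,np.mean(q,0))
print('tin',f(283,210,.025),'red',f(131,249,.025))
for p in((221,354),(333,358),(333,402),(220,395)): print('ct',f(*p,.163))
for p in((476,368),(565,369),(564,405),(473,403)): print('bt',f(*p,.113))
print('knob',f(292,96,.02), [f(*p,.03) for p in((312,47),(443,47),(443,143),(312,143))])
print('side tin',onz(d,228,226,.025))
E
python3 - <<'E'
import cv2
a=cv2.imread('pics/side0.png')[150:330,180:330]
cv2.imwrite('pics/sidecrop.png',cv2.resize(a,None,fx=3.3,fy=3.3,interpolation=2))
E
```

```text
L [array([0.6926, 0.2043, 0.003 ]), array([0.6954, 0.0793, 0.003 ]), array([0.4903, 0.0764, 0.003 ]), array([0.4881, 0.2002, 0.003 ])] [0.5916  0.14005 0.003  ]
R [array([0.6969, 0.0045, 0.003 ]), array([ 0.6982, -0.1209,  0.003 ]), array([ 0.4924, -0.1207,  0.003 ]), array([0.4916, 0.0009, 0.003 ])] [ 0.594775 -0.05905   0.003   ]
tin [0.6561 0.1335 0.025 ] red [0.6225 0.2645 0.025 ]
ct [0.514  0.1741 0.163 ]
ct [0.5106 0.0878 0.163 ]
ct [0.4766 0.0879 0.163 ]
ct [0.4823 0.1746 0.163 ]
bt [ 0.508  -0.0252  0.113 ]
bt [ 0.5067 -0.0965  0.113 ]
bt [ 0.4778 -0.095   0.113 ]
bt [ 0.48   -0.0224  0.113 ]
knob [0.7593 0.1263 0.02  ] [array([0.801 , 0.1085, 0.03  ]), array([ 0.8005, -0.0064,  0.03  ]), array([ 0.7136, -0.0051,  0.03  ]), array([0.7142, 0.1084, 0.03  ])]
side tin [0.65387257 0.13004804 0.025     ]
```

View pics/sidecrop.png

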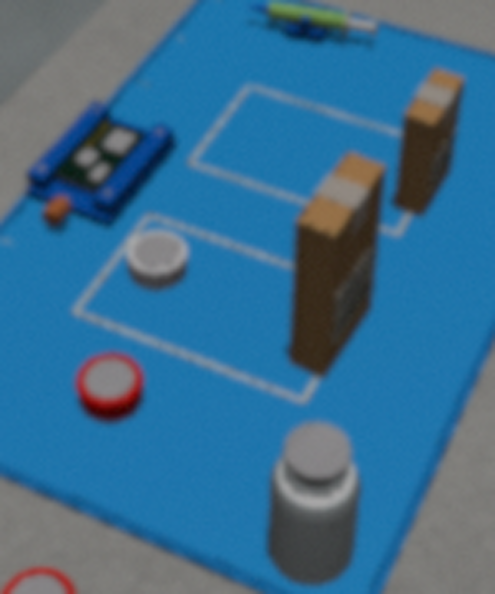

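The crop confirms it: the silver tin at crop (283,210) is in the left bay and the tall carton at (276,377) is on that bay's near line. The side view agrees with the top on the tin to within 4 mm. My plan is to push the tin left and away, cradled between part-open fingers, so that it passes the red tin.

```bash
cat > g.py <<'E'
import sys
from h import *
# usage: g.py x y z yaw -> step in tool axes
def go(T,yaw):
    s=status.get_state(); w,x,y,z=s['ee_rot']; ps=np.arctan2(2*(x*y+w*z),1-2*(y*y+z*z))
    D=np.array(T)-s['tool_pos']; c,n=np.cos(ps),np.sin(ps)
    print('t',round(s['t'],2),'tcp',s['tool_pos'].round(4),'yaw',round(ps,3),'F',s['contact_force'].round(1))
    print('dx %.4f dy %.4f dz %.4f spin %.3f'%(c*D[0]+n*D[1],n*D[0]-c*D[1],-D[2],(ps-yaw+np.pi)%(2*np.pi)-np.pi))
if __name__=='__main__':
    a=list(map(float,sys.argv[1:])); go(a[:3],a[3])
E
python3 g.py .633 .070 .231 1.231
```

```text
t 0.15 tcp [ 0.1993 -0.592   0.2307] yaw 0.325 F [-0.6 -0.6  0.2]
dx 0.6222 dy -0.4890 dz -0.0003 spin -0.906
```

Call:
{"api": "apply_moves", "payload": {
  "steps": [
    {"dx":0.622,"dy":-0.489,"dz":0,"spin":-0.906},
    {"dx":0.622,"dy":-0.489,"dz":0,"spin":-0.906},
    {"dx":0.622,"dy":-0.489,"dz":0,"spin":-0.906},
    {"dx":0.622,"dy":-0.489,"dz":0,"spin":-0.906},
    {"dx":0.622,"dy":-0.489,"dz":0,"spin":-0.906},
    {"dx":0.622,"dy":-0.489,"dz":0,"spin":-0.906},
    {"dx":0.622,"dy":-0.489,"dz":0,"spin":-0.906},
    {"dx":0.622,"dy":-0.489,"dz":0,"spin":-0.906}
  ],
  "hand": -0.3
}}

```text
t: 1.15
tool_pos: [0.4742, -0.1722, 0.2314]
ee_rot: [0.0, 0.817, 0.577, 0.0]
contact_force: [1.0, -1.1, -0.6]
opening: 0.0296
finger_force: 0.0
```

```bash
python3 g.py .633 .070 .231 1.231
```

```text
t 1.15 tcp [ 0.4742 -0.1722  0.2314] yaw 1.231 F [ 1.  -1.1 -0.6]
dx 0.2813 dy 0.0690 dz 0.0004 spin -0.000
```

Call:
{"api": "apply_moves", "payload": {
  "steps": [
    {"dx":0.281,"dy":0.069,"dz":0},
    {"dx":0.281,"dy":0.069,"dz":0},
    {"dx":0.281,"dy":0.069,"dz":0},
    {"dx":0.281,"dy":0.069,"dz":0},
    {"dx":0.281,"dy":0.069,"dz":0},
    {"dx":0.281,"dy":0.069,"dz":0},
    {"dx":0.281,"dy":0.069,"dz":0}
  ]
}}

```text
$.steps[0]: bad value
```

```bash
python3 g.py .633 .070 .012 1.231; python3 - <<'E'
from h import *
a,c=snap('wrist','w1.png')
m=[onz(c,u,v,.003).round(3) for u,v in((0,0),(511,0),(256,192),(0,383))];print(m)
E
```

```text
t 1.15 tcp [ 0.4742 -0.1722  0.2314] yaw 1.231 F [ 1.  -1.1 -0.6]
dx 0.2813 dy 0.0690 dz 0.2194 spin -0.000
[array([0.253, 0.116, 0.003]), array([ 0.824, -0.086,  0.003]), array([ 0.459, -0.21 ,  0.003]), array([-0.105, -0.397,  0.003])]
```

View pics/w1.png

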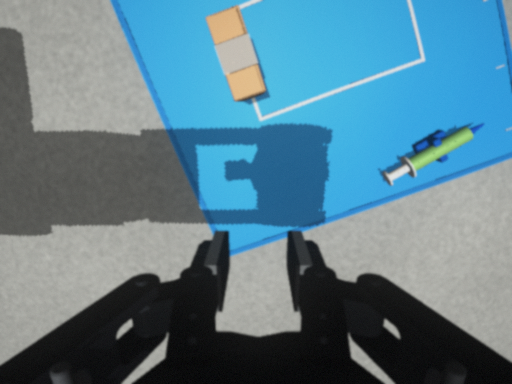

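The move was refused because spin must be included, so the arm has not moved. The wrist view shows the small carton at (237,52), the syringe at (435,155), and the fingers at the bottom. I repeat the move with spin.

Call:
{"api": "apply_moves", "payload": {
  "steps": [
    {"dx":0.281,"dy":0.069,"dz":0,"spin":0},
    {"dx":0.281,"dy":0.069,"dz":0,"spin":0},
    {"dx":0.281,"dy":0.069,"dz":0,"spin":0},
    {"dx":0.281,"dy":0.069,"dz":0,"spin":0},
    {"dx":0.281,"dy":0.069,"dz":0,"spin":0},
    {"dx":0.281,"dy":0.069,"dz":0,"spin":0},
    {"dx":0.281,"dy":0.069,"dz":0,"spin":0}
  ]
}}

```text
t: 2.08
tool_pos: [0.6315, 0.0675, 0.2308]
ee_rot: [-0.0, 0.816, 0.577, -0.001]
contact_force: [-0.1, 0.7, 0.9]
opening: 0.0298
finger_force: 0.0
```

```bash
python3 g.py .633 .070 .012 1.231; python3 - <<'E'
from h import *
a,c=snap('wrist','w2.png')
E
```

```text
t 2.08 tcp [0.6315 0.0675 0.2308] yaw 1.231 F [-0.1  0.7  0.9]
dx 0.0029 dy 0.0006 dz 0.2188 spin 0.000
```

View pics/w2.png

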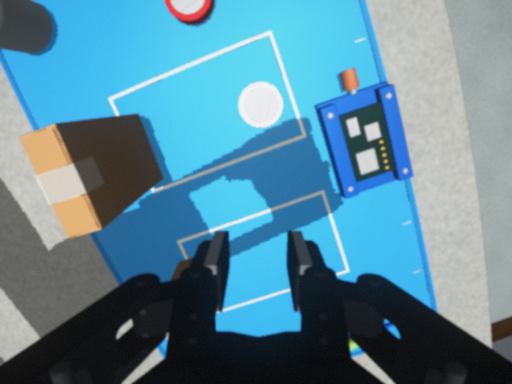

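The wrist view shows the tin at (261,104) straight ahead, the bay corners at (271,34), (110,98) and (304,136), the holder clear on the right, and the red tin at (189,5). I refine the positions from it.

```bash
python3 - <<'E'
from h import *
c=eyes.get_calibration('wrist')
print('tin',onz(c,261,104,.025),'corners',[onz(c,u,v,.003).round(4) for u,v in((271,34),(110,98),(304,136),(154,190))],'red',onz(c,189,3,.025))
print('ctop',[onz(c,u,v,.163).round(4) for u,v in((22,136),(56,126),(101,228),(66,238))])
E
```

```text
tin [0.65830965 0.13081207 0.025     ] corners [array([0.6948, 0.1998, 0.003 ]), array([0.4904, 0.1997, 0.003 ]), array([0.6954, 0.0774, 0.003 ]), array([0.493 , 0.0763, 0.003 ])] red [0.62185382 0.25439643 0.025     ]
ctop [array([0.487 , 0.1724, 0.163 ]), array([0.5157, 0.1691, 0.163 ]), array([0.5105, 0.088 , 0.163 ]), array([0.4786, 0.0897, 0.163 ])]
```

Call:
{"api": "apply_moves", "payload": {
  "steps": [
    {"dx":0,"dy":0,"dz":0.05,"spin":0},
    {"dx":0,"dy":0,"dz":0.1,"spin":0},
    {"dx":0,"dy":0,"dz":0.15,"spin":0},
    {"dx":0,"dy":0,"dz":0.19,"spin":0},
    {"dx":0,"dy":0,"dz":0.215,"spin":0},
    {"dx":0,"dy":0,"dz":0.219,"spin":0}
  ]
}}

```text
t: 2.88
tool_pos: [0.6304, 0.0665, 0.0108]
ee_rot: [-0.001, 0.817, 0.577, -0.002]
contact_force: [0.7, -0.3, 0.5]
opening: 0.0297
finger_force: 0.0
```

Call:
{"api": "apply_moves", "payload": {
  "steps": [
    {"dx":0.015,"dy":0.0035,"dz":0,"spin":0},
    {"dx":0.03,"dy":0.0035,"dz":0,"spin":0},
    {"dx":0.038,"dy":0.0035,"dz":0,"spin":0},
    {"dx":0.046,"dy":0.0035,"dz":0,"spin":0},
    {"dx":0.054,"dy":0.0035,"dz":0,"spin":0},
    {"dx":0.064,"dy":0.0035,"dz":0,"spin":0},
    {"dx":0.074,"dy":0.0035,"dz":0,"spin":0},
    {"dx":0.084,"dy":0.0035,"dz":0,"spin":0}
  ]
}}

```text
t: 3.88
tool_pos: [0.6636, 0.1465, 0.0122]
ee_rot: [-0.0, 0.817, 0.577, -0.0]
contact_force: [-0.6, -0.6, 0.1]
opening: 0.0297
finger_force: 0.4
```

Call:
{"api": "apply_moves", "payload": {
  "steps": [
    {"dx":0.01,"dy":0,"dz":0,"spin":0},
    {"dx":0.02,"dy":0,"dz":0,"spin":0},
    {"dx":0.03,"dy":0,"dz":0,"spin":0},
    {"dx":0.04,"dy":0,"dz":0,"spin":0},
    {"dx":0.05,"dy":0,"dz":0,"spin":0},
    {"dx":0.06,"dy":0,"dz":0,"spin":0},
    {"dx":0.069,"dy":0,"dz":0,"spin":0},
    {"dx":0.076,"dy":0,"dz":0,"spin":0}
  ]
}}

```text
t: 4.88
tool_pos: [0.689, 0.2181, 0.0123]
ee_rot: [0.0, 0.817, 0.577, 0.0]
contact_force: [-1.0, -0.0, 0.2]
opening: 0.0301
finger_force: 0.4
```

```bash
python3 - <<'E'
from h import *
a,c=snap('top','t2.png')
crop=a[125:285,145:370]
b,d=snap('wrist','w3.png')
cv2.imwrite('pics/c2.png',np.hstack([cv2.resize(crop,(400,284),interpolation=2),cv2.resize(b,(379,284))])[:,:,::-1])
E
python3 g.py .68 .2 .2 1.231
```

```text
t 4.97 tcp [0.6891 0.2184 0.0123] yaw 1.231 F [-0.4  0.7 -0.5]
dx -0.0204 dy -0.0024 dz -0.1877 spin 0.000
```

View pics/c2.png

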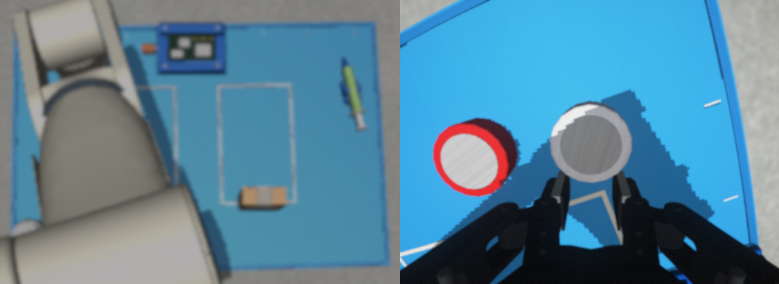

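The wrist view shows the tin cradled at about (0.699, 0.247), clear of the bay outline and not touching the red tin. I back off, rise, and go round behind the carton.

Call:
{"api": "apply_moves", "payload": {
  "steps": [
    {"dx":-0.03,"dy":0,"dz":0,"spin":0},
    {"dx":-0.03,"dy":0,"dz":-0.05,"spin":0},
    {"dx":-0.03,"dy":0,"dz":-0.11,"spin":0},
    {"dx":-0.03,"dy":0,"dz":-0.17,"spin":0},
    {"dx":-0.03,"dy":0,"dz":-0.23,"spin":0},
    {"dx":-0.03,"dy":0,"dz":-0.24,"spin":0}
  ],
  "hand": -0.06
}}

```text
t: 5.72
tool_pos: [0.6809, 0.1897, 0.2581]
ee_rot: [0.001, 0.817, 0.577, 0.004]
contact_force: [-0.9, 0.1, -0.2]
opening: 0.0403
finger_force: 0.0
```

```bash
python3 g.py .42 .131 .252 -0.065;python3 - <<'E'
from h import *
a,c=snap('wrist','w4.png')
cv2.imwrite('pics/w4b.png',cv2.resize(a,(400,300))[:,:,::-1])
E
```

```text
t 5.72 tcp [0.6809 0.1897 0.2581] yaw 1.231 F [-0.9  0.1 -0.2]
dx -0.1424 dy -0.2264 dz 0.0061 spin 1.296
```

Call:
{"api": "apply_moves", "payload": {
  "steps": [
    {"dx":-0.142,"dy":-0.226,"dz":0,"spin":1.296},
    {"dx":-0.142,"dy":-0.226,"dz":0,"spin":1.296},
    {"dx":-0.142,"dy":-0.226,"dz":0,"spin":1.296},
    {"dx":-0.142,"dy":-0.226,"dz":0,"spin":1.296},
    {"dx":-0.142,"dy":-0.226,"dz":0,"spin":1.296},
    {"dx":-0.142,"dy":-0.226,"dz":0,"spin":1.296},
    {"dx":-0.142,"dy":-0.226,"dz":0,"spin":1.296},
    {"dx":-0.142,"dy":-0.226,"dz":0,"spin":1.296}
  ]
}}

```text
t: 6.78
tool_pos: [0.4174, 0.1304, 0.251]
ee_rot: [0.0, 0.999, -0.032, -0.001]
contact_force: [0.3, 1.5, -0.8]
opening: 0.0405
finger_force: 0.0
```

```bash
python3 g.py .42 .131 .138 -0.065;python3 - <<'E'
from h import *
a,c=snap('wrist','w5.png')
b,d=snap('side','s5.png')
cv2.imwrite('pics/c5.png',np.hstack([cv2.resize(b[130:340,150:430],(400,300),interpolation=2),cv2.resize(a,(400,300))])[:,:,::-1])
E
```

```text
t 6.78 tcp [0.4174 0.1304 0.251 ] yaw -0.064 F [ 0.3  1.5 -0.8]
dx 0.0025 dy -0.0007 dz 0.1130 spin 0.001
```

View pics/c5.png

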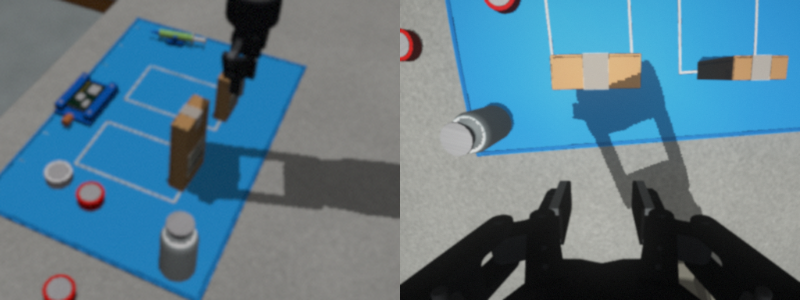

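The tin (side view 58,172) stands outside the bay and the carton still stands. In the wrist view the carton's top edge is parallel to the fingers and centred at (596,70). I descend and push it over near the top.

Call:
{"api": "apply_moves", "payload": {
  "steps": [
    {"dx":0,"dy":-0.0005,"dz":0.05,"spin":0},
    {"dx":0,"dy":-0.0005,"dz":0.1,"spin":0},
    {"dx":0,"dy":-0.0005,"dz":0.113,"spin":0},
    {"dx":0.02,"dy":-0.0005,"dz":0.113,"spin":0},
    {"dx":0.038,"dy":-0.0005,"dz":0.113,"spin":0},
    {"dx":0.044,"dy":-0.0005,"dz":0.113,"spin":0},
    {"dx":0.05,"dy":-0.0005,"dz":0.113,"spin":0},
    {"dx":0.056,"dy":-0.0005,"dz":0.113,"spin":0}
  ]
}}

```text
t: 7.88
tool_pos: [0.4745, 0.1276, 0.1396]
ee_rot: [-0.0, 0.999, -0.033, 0.0]
contact_force: [-0.4, 0.4, -0.2]
opening: 0.04
finger_force: 0.1
```

Call:
{"api": "apply_moves", "payload": {
  "steps": [
    {"dx":0.006,"dy":0,"dz":0,"spin":0},
    {"dx":0.012,"dy":0,"dz":0,"spin":0},
    {"dx":0.018,"dy":0,"dz":0,"spin":0},
    {"dx":0.024,"dy":0,"dz":0,"spin":0},
    {"dx":0.03,"dy":0,"dz":0,"spin":0},
    {"dx":0.036,"dy":0,"dz":0,"spin":0},
    {"dx":0.042,"dy":0,"dz":0,"spin":0},
    {"dx":0.048,"dy":0,"dz":0,"spin":0}
  ]
}}

```text
t: 8.88
tool_pos: [0.5226, 0.1245, 0.1393]
ee_rot: [0.0, 0.999, -0.033, -0.0]
contact_force: [-0.5, -0.2, 0.7]
opening: 0.0402
finger_force: 0.0
```

Call:
{"api": "apply_moves", "payload": {
  "steps": [
    {"dx":0,"dy":0,"dz":0,"spin":0},
    {"dx":0,"dy":0,"dz":0,"spin":0},
    {"dx":-0.02,"dy":0,"dz":0,"spin":0},
    {"dx":-0.02,"dy":0,"dz":-0.05,"spin":0},
    {"dx":-0.02,"dy":0,"dz":-0.1,"spin":0},
    {"dx":-0.02,"dy":0,"dz":-0.11,"spin":0},
    {"dx":-0.02,"dy":0,"dz":-0.11,"spin":0}
  ]
}}

```text
t: 9.75
tool_pos: [0.5022, 0.1258, 0.2496]
ee_rot: [-0.0, 0.999, -0.033, 0.001]
contact_force: [-0.8, 0.5, -0.3]
opening: 0.0402
finger_force: 0.0
```

```bash
python3 g.py .62 .05 .25 1.57;python3 - <<'E'
from h import *
a,c=snap('wrist','w6.png')
b,d=snap('side','s6.png')
cv2.imwrite('pics/c6.png',np.hstack([cv2.resize(b[130:340,150:430],(288,300),interpolation=2),cv2.resize(a,(512,300))])[:,:,::-1])
E
```

```text
t 9.75 tcp [0.5022 0.1258 0.2496] yaw -0.065 F [-0.8  0.5 -0.3]
dx 0.1225 dy 0.0680 dz -0.0004 spin -1.635
```

View pics/c6.png

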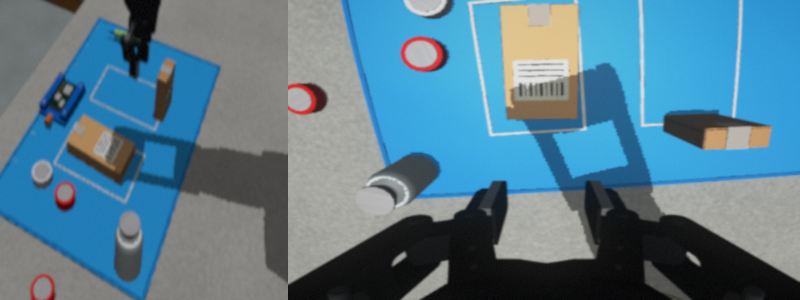

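The carton lies flat with its label up, close to the right-hand line. I measure its pose in the bay.

```bash
python3 - <<'E'
from h import *
c=eyes.get_calibration('wrist'); im=cv2.imread('pics/w6.png')
f=lambda x,y,z:onz(c,x-288+.5,y*1.28+.5,z)
P=[f(*p,.035) for p in((501,6),(579,5),(578,108),(506,107))]; print(np.round(P,4), np.mean(P,0))
h=cv2.cvtColor(im,cv2.COLOR_BGR2HSV)
# per-row scan of left/right carton edges and white line
br=((h[...,0]>5)&(h[...,0]<28)&(h[...,1]>60)).astype(np.uint8); br[160:]=0; br[:,:200]=0; br[:,310:]=0
wh=((h[...,1]<90)&(h[...,2]>110))
for v in (15,50,80,110,130):
    x=np.flatnonzero(br[v]); w=np.flatnonzero(wh[v,170:360])+170
    lo=w[w<x[0]-2]; hi=w[w>x[-1]+2]
    print(v,'carton y',onz(c,x[0],v,.035)[:2].round(4),onz(c,x[-1]+1,v,.035)[:2].round(4),'lines',onz(c,lo.mean()+.5,v,.003)[:2].round(4),(onz(c,hi[hi<310].mean()+.5,v,.003)[:2].round(4) if len(hi) else None))
xs=np.flatnonzero(br[:,250]); print(xs.min(),xs.max())
print('nearline',f(492,134,.003),f(585,130,.003), 'tin',f(426,1,.025))
E
```

```text
[[0.6742 0.1611 0.035 ]
 [0.67   0.0778 0.035 ]
 [0.5288 0.0847 0.035 ]
 [0.5359 0.1688 0.035 ]] [0.60223442 0.12309808 0.035     ]
15 carton y [0.6675 0.1622] [0.6619 0.0798] lines [0.6788 0.2012] [nan nan]
50 carton y [0.6317 0.1634] [0.6262 0.0814] lines [0.6394 0.2002] [0.6307 0.0749]
80 carton y [0.6    0.1653] [0.5946 0.0827] lines [0.6047 0.2   ] [0.5961 0.0751]
110 carton y [0.5671 0.1663] [0.5618 0.0852] lines [0.5686 0.1992] [0.5603 0.0758]
130 carton y [0.5445 0.1673] [0.5391 0.0861] lines [0.5437 0.1989] [0.5355 0.0754]
33 151
nearline [0.4886088  0.19612594 0.003     ] [0.48743334 0.07367225 0.003     ] tin [0.69138079 0.24476768 0.025     ]<stdin>:12: RuntimeWarning: Mean of empty slice.
  ret = ret.dtype.type(ret / rcount)
```

The ends are about 9 mm (foot) and 17 mm (top) to the right of the bay's centre line. I nudge the far half left by about 14 mm with shut fingers.

```bash
python3 g.py .615 .03 .25 1.575
```

```text
t 9.85 tcp [0.5013 0.1256 0.2479] yaw -0.065 F [-0.  -0.2 -0.5]
dx 0.1197 dy 0.0880 dz -0.0021 spin -1.640
```

Call:
{"api": "apply_moves", "payload": {
  "steps": [
    {"dx":0.119,"dy":0.088,"dz":0,"spin":-1.64},
    {"dx":0.119,"dy":0.088,"dz":0,"spin":-1.64},
    {"dx":0.119,"dy":0.088,"dz":0,"spin":-1.64},
    {"dx":0.119,"dy":0.088,"dz":0,"spin":-1.64},
    {"dx":0.119,"dy":0.088,"dz":0,"spin":-1.64},
    {"dx":0.119,"dy":0.088,"dz":0,"spin":-1.64},
    {"dx":0.119,"dy":0.088,"dz":0,"spin":-1.64},
    {"dx":0.119,"dy":0.088,"dz":0,"spin":-1.64}
  ],
  "hand": -1
}}

```text
t: 10.85
tool_pos: [0.6143, 0.0302, 0.247]
ee_rot: [-0.001, 0.752, 0.659, -0.001]
contact_force: [-1.1, 0.6, -0.3]
opening: -0.0001
finger_force: 0.0
```

```bash
python3 g.py .615 .03 .015 1.575
```

```text
t 10.85 tcp [0.6143 0.0302 0.247 ] yaw 1.438 F [-1.1  0.6 -0.3]
dx -0.0001 dy 0.0008 dz 0.2320 spin -0.137
```

Call:
{"api": "apply_moves", "payload": {
  "steps": [
    {"dx":0,"dy":0,"dz":0.05,"spin":-0.137},
    {"dx":0,"dy":0,"dz":0.1,"spin":-0.137},
    {"dx":0,"dy":0,"dz":0.15,"spin":-0.137},
    {"dx":0,"dy":0,"dz":0.2,"spin":-0.137},
    {"dx":0,"dy":0,"dz":0.225,"spin":-0.137},
    {"dx":0,"dy":0,"dz":0.232,"spin":-0.137}
  ]
}}

```text
t: 11.6
tool_pos: [0.6125, 0.0301, 0.0139]
ee_rot: [-0.002, 0.708, 0.707, -0.002]
contact_force: [-0.9, -0.2, 0.1]
opening: 0.0001
finger_force: 0.0
```

Call:
{"api": "apply_moves", "payload": {
  "steps": [
    {"dx":0.015,"dy":0,"dz":0,"spin":0},
    {"dx":0.03,"dy":0,"dz":0,"spin":0},
    {"dx":0.038,"dy":0,"dz":0,"spin":0},
    {"dx":0.042,"dy":0,"dz":0,"spin":0},
    {"dx":0.046,"dy":0,"dz":0,"spin":0},
    {"dx":0.05,"dy":0,"dz":0,"spin":0},
    {"dx":0.0545,"dy":0,"dz":0,"spin":0},
    {"dx":0.0545,"dy":0,"dz":0,"spin":0}
  ]
}}

```text
t: 12.6
tool_pos: [0.6152, 0.085, 0.0172]
ee_rot: [-0.0, 0.708, 0.707, -0.0]
contact_force: [-1.2, 0.2, 0.5]
opening: 0.0001
finger_force: 0.0
```

Call:
{"api": "apply_moves", "payload": {
  "steps": [
    {"dx":-0.03,"dy":0,"dz":0,"spin":0},
    {"dx":-0.03,"dy":0,"dz":-0.05,"spin":0},
    {"dx":-0.03,"dy":0,"dz":-0.11,"spin":0},
    {"dx":-0.06,"dy":0,"dz":-0.17,"spin":0},
    {"dx":-0.1,"dy":0,"dz":-0.22,"spin":0},
    {"dx":-0.16,"dy":0,"dz":-0.25,"spin":0},
    {"dx":-0.2,"dy":0,"dz":-0.25,"spin":0},
    {"dx":-0.2,"dy":0,"dz":-0.25,"spin":0}
  ]
}}

```text
t: 13.6
tool_pos: [0.6149, -0.1184, 0.2679]
ee_rot: [0.001, 0.709, 0.705, 0.0]
contact_force: [-0.9, 0.7, -0.3]
opening: -0.0002
finger_force: 0.0
```

```bash
python3 g.py .6 .1 .25 1.57;python3 - <<'E'
from h import *
a,c=snap('wrist','w7.png')
b,d=snap('top','t7.png')
cv2.imwrite('pics/c7.png',np.hstack([cv2.resize(b[125:285,145:370],(288,205),interpolation=2),np.zeros((205,1,3),np.uint8)]) [:,:,::-1])
o=np.zeros((600,512,3),np.uint8);o[:384]=a;o[384:589,:288]=cv2.resize(b[125:285,145:370],(288,205),interpolation=2)
cv2.imwrite('pics/c7.png',o[:,:,::-1])
E
```

```text
t 13.6 tcp [ 0.6149 -0.1184  0.2679] yaw 1.566 F [-0.9  0.7 -0.3]
dx 0.2183 dy -0.0161 dz 0.0179 spin -0.004
```

View pics/c7.png

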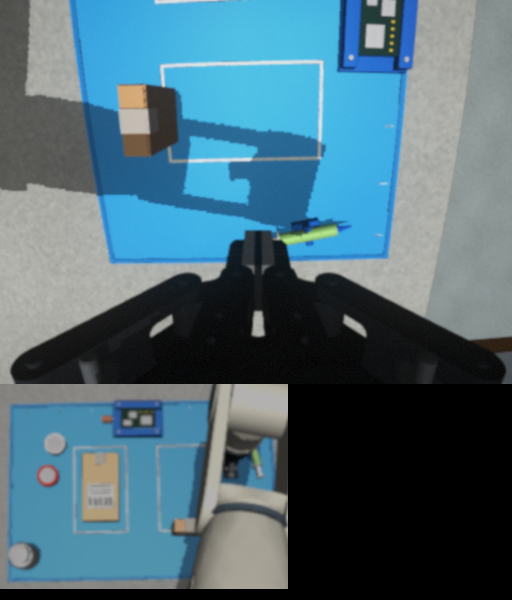

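In the top view (lower picture) the carton lies straight inside its outline around (100,487), with the tin outside at (54,443). I check the numbers.

```bash
python3 - <<'E'
from h import *
c=eyes.get_calibration('top'); im=cv2.imread('pics/t7.png'); h=cv2.cvtColor(im,cv2.COLOR_BGR2HSV)
br=((h[...,0]>5)&(h[...,0]<28)&(h[...,1]>60)).astype(np.uint8); br[:,:200]=0; br[:,250:]=0; br[:165]=0; br[245:]=0
k=max(cv2.findContours(br,0,1)[0],key=cv2.contourArea)
P=np.array([onz(c,u,v,.035)[:2]*1000 for u,v in k[:,0]],np.float32)
q=cv2.minAreaRect(P); print(q, cv2.boxPoints(q))
t=im[150:185,170:215]
p=cv2.HoughCircles(cv2.resize(cv2.cvtColor(t,6),None,fx=4,fy=4),3,1,50,param1=80,param2=15,minRadius=25,maxRadius=45)
if p is not None: print([onz(c,170+x/4,150+y/4,.025).round(4) for x,y,_ in p[0]])
E
```

```text
((591.3762817382812, 140.58274841308594), (154.2123565673828, 78.21580505371094), 0.01017121970653534) [[514.2631  179.67696]
 [514.27704 101.46116]
 [668.48944 101.48854]
 [668.4755  179.70435]]
```

```bash
python3 -c "
from bench import r
print(r.sign_off())"
```

```text
the job is handed in; nothing more can be done
None
```

The job is handed in: by my last measurements the tall carton lies flat, label up and straight inside the left bay, the tin is about 105 mm left of that bay's centre line, and the other things look undisturbed in the last picture. The sign-off returned no verdict.

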